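# Sieve the small beads out of the big ones on a folding tub

### The arm

A 6-joint arm with a two-finger parallel gripper is mounted at the origin on the work surface. World frame = base frame: x ahead of the robot, y to its left, z up, the work surface at z = 0. Lengths are in m, angles in rad, forces in N, time in s.
With the tool pointing down it reaches from about 0.35 to 0.975 m from the base axis. Payload 4.9 kg.
Tool frame: the origin (TCP) lies at the very end of the fingers, on their centre line; the grasp point (between the pads) lies 19 mm behind it; z points along the fingers, y is the direction in which the jaws open and shut (so a half turn about z gives the same grasp; the last joint's range is limited). The gripper opens to 85 mm and grips with 20 to 120 N. Pads are 22 mm wide; open, the fingers measure 114 mm over their backs; the gripper's body (76 mm by 85 mm) begins 54 mm behind the grasp point. The pads swing forward as they close: fully open they stand 13 mm farther back than shut.
Start: joints at [-1.298, 0.053, 1.613, -0, 1.476, -0.119], TCP at [0.239, -0.578, 0.231] pointing down, gripper open.
Joint ranges: [-3.01, 3.01], [-1.01, 2.22], [0.06, 2.58], [-1.02, 4.17], [0.09, 2.62], [-3.14, 3.14]. Speed limits (rad/s): [2.57, 2.57, 3.14, 3.14, 3.14, 3.14].

### API

Orientations are given as a rotation vector (axis times angle).
In Python, from bench import telemetry, eyes, ticket gives the robot as it stands.
- The arm moves only by the tool move_arm, never from a script. Its argument "steps" is a list of rows, each an object of numbers: "claw": the closure, from 0 (fully open) to 1 (shut); "tx", "ty", "tz": the shift along the world's x, y, z in mm; "ax", "ay", "az": the turn, a rotation vector about the world's x, y, z in degrees. In form: [{"claw": .., "tx": .., "ty": .., "tz": .., "ax": .., "ay": .., "az": ..}, ...]. A call has 1 to 20 rows; each row shifts and turns the commanded pose from where the row before left it; what a row does not reach is not made up. A row lasts 1/8 s, in which the tool goes at most 62.5 mm and 10.7 degrees, less where a joint would pass 70% of its speed; a pose out of reach is approached as far as the arm can. A call with a gripper value outside its range is refused whole. The fingers move at their own pace and stop on an object; the grip force is fixed at half the most. Time passes only in rows, so rows that do not move let the fingers close. It gives the time, the measured TCP pose, the force and the opening at its end, in the units of the state.
- telemetry.sense(): the state, without advancing time (a new reading comes with each control period).
- eyes.read_camera(name): name is "side" or "top"; returns a dict with "image" (400x640x3 uint8, red, green, blue), "range_z" (400x640 float32, m along the optical axis (not along the pixel's ray), 0 where there is no reading), "fov_y" (degrees; the focal length in pixels is half the picture's height over the tangent of half this angle, whatever the lens; pixels are square), "cx", "cy" (the principal point, pixels), "D" ([k1, k2, p1, p2, k3] as OpenCV has them; the pictures are not rectified), "T" (4x4, takes a point from camera to world coordinates). Camera axes: x right, y down, z forward; pixel columns grow to the right and rows downward; lengths in m; the calibration is good to about 2 mm. A picture is of the moment at which its call begins.
- ticket.hand_in(): hands the job in, once; it reports no verdict.
The state is a dict: "time": time; "joint_positions": joint angles; "dq": joint speeds; "joint_efforts": joint torques, N m; "tool_pos": TCP position; "tcp_rot": TCP orientation; "force": force on the tool from outside, world axes, zero at the start; "ft_torque": the same for the moment, N m; "opening": opening from 0.0 (shut) to 1.0 (fully open).
Only numpy, scipy, OpenCV 4.12 (cv2) and the standard library are available. Lean on these libraries where they do the work, as an engineer would, in place of code of your own. Each camera call takes 0.05 s, during which the arm holds its last target.

### The job

Big wooden beads and small brass ones have got mixed in the sieve on the cutting mat. Carry the sieve level, without losing a bead, to the folding tub, rest it lightly by its wings across the rim (the tub folds down if you lean on it) and, keeping it resting there, shake it side to side until all the small beads have dropped into the tub. Then stand the sieve, with the big beads in it, back on the middle of the mat and let go, leaving everything else on the counter as it is.

Things in the scene. Friction and masses are not known exactly. Their poses are not given: they have to be found in the camera images.
- sieve: Beech box sieve with the beads in it, standing on the mat; 0.34 to 0.5 kg plus 0.1 kg of beads. Origin under its centre; x along the floor's slots and the handle bar, y across the slots (the way to shake), z up. Box 122 (x) x 126 (y) outside, 40 high, 6 mm walls.
- sieve_floor (a point): Centre of the top of the sieve's slotted steel floor, 8 above the sieve's origin, axes as the sieve's. Floor 110 (x) x 114 (y), 4 thick: four slots 20 wide, 110 long, at y = -43.5, -14.5, 14.5, 43.5, between flat bars 9 wide at y = -29, 0, 29.
- sieve_wing (a point): Middle of the underside of the sieve's +x wing, 12 above the sieve's origin, at x = 75. A flat wooden wing on each x side (|x| from 61 to 89, 126 long, 8 thick) lets the sieve rest across the tub's rim, sieve y along tub y, with the lowest 12 of the box hanging in the opening, where it can slide 44 each way along y and 10 each way along x.
- sieve_handle (a point): Middle of the sieve's bow handle, 95 above the sieve's origin: a straight square wooden bar, 14 x 14, along the sieve's x, clear for 108 mm between its two posts. Axes as the sieve's.
- tub: Small folding plastic tub, stuck fast to the counter: hard base, soft folding walls, flat level rim. Origin under its centre, on the counter; long side along y, z up. Rim opening 142 (x) x 214 (y), flange 20 wide all round (outside 182 x 254). The rim's top is 50 to 80 above the counter, depending on how far it is unfolded: not measured, to be felt or seen.
- tub_in (a point): Centre of the tub's inner floor, 4 above the counter, 124 x 196. The rim gives 1 mm for each 3 N pressed on it and folds down for good at about 18 N; over 15 N between sieve and tub counts as leaning on it. The loaded sieve by its own weight presses with 4 to 6 N.
- mat: Thin silicone cutting mat, fixed, 220 (x) x 240 (y) x 3, origin under its centre, z up; its top is 3 above the counter. The sieve starts on it and goes back on it.
- small1_c (a point): Centre of a small square brass bead, 13 x 13 x 8, 12 g, at first flat on a bar of the sieve's floor: it stays there in gentle carrying (friction about 0.2), and slides and drops through a slot when the sieve is shaken briskly along its y (strokes of 50 to 60 mm in about 0.25 s).
- small2_c (a point): Centre of a small square brass bead, 13 x 13 x 8, 12 g, at first flat on a bar of the sieve's floor: it stays there in gentle carrying (friction about 0.2), and slides and drops through a slot when the sieve is shaken briskly along its y (strokes of 50 to 60 mm in about 0.25 s).
- small3_c (a point): Centre of a small square brass bead, 13 x 13 x 8, 12 g, at first flat on a bar of the sieve's floor: it stays there in gentle carrying (friction about 0.2), and slides and drops through a slot when the sieve is shaken briskly along its y (strokes of 50 to 60 mm in about 0.25 s).
- small4_c (a point): Centre of a small square brass bead, 13 x 13 x 8, 12 g, at first flat on a bar of the sieve's floor: it stays there in gentle carrying (friction about 0.2), and slides and drops through a slot when the sieve is shaken briskly along its y (strokes of 50 to 60 mm in about 0.25 s).
- large1_c (a point): Centre of a large wooden cube bead, 28 on a side, 15 g, lying in the sieve; too large for the slots.
- large2_c (a point): Centre of a large wooden cube bead, 28 on a side, 15 g, lying in the sieve; too large for the slots.
- large3_c (a point): Centre of a large wooden cube bead, 28 on a side, 15 g, lying in the sieve; too large for the slots.
- stapler: Bystander: chrome office stapler, 150 x 38 x 50, origin under its centre.
- jar: Bystander: closed glass jar of beads with a screw lid, 76 across, 106 high, origin under its centre.
- peg1: Bystander: wooden clothes peg lying flat, 74 x 13 x 10, origin under its centre.
- peg2: Bystander: second wooden clothes peg lying flat, 74 x 13 x 10, origin under its centre.
- tape: Bystander: roll of brown paper tape lying flat, 92 across, 22 high, origin under its centre.
- mug: Bystander: white mug, 80 across, 92 high, handle to its +y, origin under its centre.

How it is judged:
On the way, in this order (a step that is already met when the one before it is completed fails the run):
1. the sieve, held level, rests lightly on the tub's rim with all the beads still in it (contact force between sieve and tub above 0.6 N and x of sieve in the frame of tub between -0.02 and 0.02 m and y of sieve in the frame of tub between -0.05 and 0.05 m and z of sieve in the frame of tub between 0.03 and 0.1 m and angle between sieve's own z axis and vertical below 0.12 rad and x of small1_c in the frame of sieve between -0.057 and 0.057 m and y of small1_c in the frame of sieve between -0.059 and 0.059 m and z of small1_c in the frame of sieve between 0.004 and 0.055 m and x of small2_c in the frame of sieve between -0.057 and 0.057 m and y of small2_c in the frame of sieve between -0.059 and 0.059 m and z of small2_c in the frame of sieve between 0.004 and 0.055 m and x of small3_c in the frame of sieve between -0.057 and 0.057 m and y of small3_c in the frame of sieve between -0.059 and 0.059 m and z of small3_c in the frame of sieve between 0.004 and 0.055 m and x of small4_c in the frame of sieve between -0.057 and 0.057 m and y of small4_c in the frame of sieve between -0.059 and 0.059 m and z of small4_c in the frame of sieve between 0.004 and 0.055 m and x of large1_c in the frame of sieve between -0.057 and 0.057 m and y of large1_c in the frame of sieve between -0.059 and 0.059 m and z of large1_c in the frame of sieve between 0.004 and 0.055 m and x of large2_c in the frame of sieve between -0.057 and 0.057 m and y of large2_c in the frame of sieve between -0.059 and 0.059 m and z of large2_c in the frame of sieve between 0.004 and 0.055 m and x of large3_c in the frame of sieve between -0.057 and 0.057 m and y of large3_c in the frame of sieve between -0.059 and 0.059 m and z of large3_c in the frame of sieve between 0.004 and 0.055 m), for 0.2 s.
2. all four small beads lie in the tub, the three large ones are in the sieve, and the sieve still rests on the rim (contact force between sieve and tub above 0.6 N and x of sieve in the frame of tub between -0.02 and 0.02 m and y of sieve in the frame of tub between -0.05 and 0.05 m and z of sieve in the frame of tub between 0.03 and 0.1 m and x of small1_c in the frame of tub between -0.074 and 0.074 m and y of small1_c in the frame of tub between -0.11 and 0.11 m and z of small1_c in the frame of tub between 0 and 0.045 m and x of small2_c in the frame of tub between -0.074 and 0.074 m and y of small2_c in the frame of tub between -0.11 and 0.11 m and z of small2_c in the frame of tub between 0 and 0.045 m and x of small3_c in the frame of tub between -0.074 and 0.074 m and y of small3_c in the frame of tub between -0.11 and 0.11 m and z of small3_c in the frame of tub between 0 and 0.045 m and x of small4_c in the frame of tub between -0.074 and 0.074 m and y of small4_c in the frame of tub between -0.11 and 0.11 m and z of small4_c in the frame of tub between 0 and 0.045 m and x of large1_c in the frame of sieve between -0.057 and 0.057 m and y of large1_c in the frame of sieve between -0.059 and 0.059 m and z of large1_c in the frame of sieve between 0.004 and 0.055 m and x of large2_c in the frame of sieve between -0.057 and 0.057 m and y of large2_c in the frame of sieve between -0.059 and 0.059 m and z of large2_c in the frame of sieve between 0.004 and 0.055 m and x of large3_c in the frame of sieve between -0.057 and 0.057 m and y of large3_c in the frame of sieve between -0.059 and 0.059 m and z of large3_c in the frame of sieve between 0.004 and 0.055 m), for 0.2 s.
At the end, for the whole second after the job is handed in: All four small beads lie in the tub (centres inside its walls, less than 45 mm above the counter), all three large beads are in the sieve, and the sieve stands level (within 0.06 rad), released and still, on the mat with its centre within 50 mm (mat x) and 60 mm (mat y) of the mat's centre (x of small1_c in the frame of tub between -0.074 and 0.074 m and y of small1_c in the frame of tub between -0.11 and 0.11 m and z of small1_c in the frame of tub between 0 and 0.045 m and x of small2_c in the frame of tub between -0.074 and 0.074 m and y of small2_c in the frame of tub between -0.11 and 0.11 m and z of small2_c in the frame of tub between 0 and 0.045 m and x of small3_c in the frame of tub between -0.074 and 0.074 m and y of small3_c in the frame of tub between -0.11 and 0.11 m and z of small3_c in the frame of tub between 0 and 0.045 m and x of small4_c in the frame of tub between -0.074 and 0.074 m and y of small4_c in the frame of tub between -0.11 and 0.11 m and z of small4_c in the frame of tub between 0 and 0.045 m and x of large1_c in the frame of sieve between -0.057 and 0.057 m and y of large1_c in the frame of sieve between -0.059 and 0.059 m and z of large1_c in the frame of sieve between 0.004 and 0.055 m and x of large2_c in the frame of sieve between -0.057 and 0.057 m and y of large2_c in the frame of sieve between -0.059 and 0.059 m and z of large2_c in the frame of sieve between 0.004 and 0.055 m and x of large3_c in the frame of sieve between -0.057 and 0.057 m and y of large3_c in the frame of sieve between -0.059 and 0.059 m and z of large3_c in the frame of sieve between 0.004 and 0.055 m and x of sieve in the frame of mat between -0.05 and 0.05 m and y of sieve in the frame of mat between -0.06 and 0.06 m and z of sieve in the frame of mat between 0 and 0.008 m and angle between sieve's own z axis and vertical below 0.06 rad and linear speed of sieve below 0.02 m/s and contact force between sieve and mat above 1 N); the robot touches nothing.
It fails at once if the sieve presses on the tub with more than 15 N (contact force between sieve and tub above 15 N).
It fails at once if the robot pushes on the tub itself with more than 5 N (contact force between any of the fingers, the arm and tub above 5 N).
It fails at once if a small bead drops out of the sieve while the sieve is not resting on the tub (contact force between sieve and tub below 0.02 N and ((x of small1_c in the frame of sieve between -0.057 and 0.057 m and y of small1_c in the frame of sieve between -0.059 and 0.059 m and z of small1_c in the frame of sieve between -0.012 and 0 m) or (x of small2_c in the frame of sieve between -0.057 and 0.057 m and y of small2_c in the frame of sieve between -0.059 and 0.059 m and z of small2_c in the frame of sieve between -0.012 and 0 m) or (x of small3_c in the frame of sieve between -0.057 and 0.057 m and y of small3_c in the frame of sieve between -0.059 and 0.059 m and z of small3_c in the frame of sieve between -0.012 and 0 m) or (x of small4_c in the frame of sieve between -0.057 and 0.057 m and y of small4_c in the frame of sieve between -0.059 and 0.059 m and z of small4_c in the frame of sieve between -0.012 and 0 m))).
It fails at once if a bystander is moved more than 20 mm (distance of any of stapler, jar, peg1, peg2, tape, mug from where it was at the start of the episode above 0.02 m).
It also fails if it takes over 72 s, if anything falls off the work surface, if the arm or the gripper's body presses on something with over 40 N, if the wrist force passes 120 N, or if a joint passes its speed limit or range.

## Working session

There is one attempt and no reset: what is moved stays moved. The work goes in short steps, Python scripts to look and compute and a tool call to move; the robot and the scene stay as the last step left them, time stands still between calls to the robot, and variables do not carry over. Pictures are saved under pics/ and viewed, and the job is handed in when it is done.

Besides the shell and the picture viewer there is one more tool, called as name([rows], argument=value, ...), one row to a line, values as JSON. move_arm: Moves the arm, as the interface text tells. Its arguments: {"type":"object","properties":{"steps":{"type":"array","items":{"type":"object","properties":{"claw":{"type":"number"},"tx":{"type":"number"},"ty":{"type":"number"},"tz":{"type":"number"},"ax":{"type":"number"},"ay":{"type":"number"},"az":{"type":"number"}}}}},"required":["steps"]}

```bash
mkdir -p pics; ls
cat > h.py <<'E'
import numpy as np,cv2
from bench import telemetry,eyes,ticket
def get(n):
    c=eyes.read_camera(n); h,w=c["image"].shape[:2]
    f=h/2/np.tan(np.radians(c["fov_y"])/2)
    c["K"]=np.array([[f,0,c["cx"]],[0,f,c["cy"]],[0,0,1]]);c["D"]=np.array(c["D"],float);c["T"]=np.array(c["T"]);return c
def save(c,p): cv2.imwrite(p,cv2.cvtColor(c["image"],cv2.COLOR_RGB2BGR))
def ray(c,uv):
    p=cv2.undistortPoints(np.array(uv,float).reshape(-1,1,2),c["K"],c["D"]).reshape(-1,2)
    d=np.c_[p,np.ones(len(p))]@c["T"][:3,:3].T
    return c["T"][:3,3],d
def onplane(c,uv,z):
    o,d=ray(c,uv); return o+d*((z-o[2])/d[:,2])[:,None]
def cloud(c):
    h,w=c["range_z"].shape
    u,v=np.meshgrid(np.arange(w),np.arange(h)); o,d=ray(c,np.c_[u.ravel(),v.ravel()])
    return (o+d*c["range_z"].ravel()[:,None]).reshape(h,w,3)
def proj(c,P):
    Ti=np.linalg.inv(c["T"]); r,_=cv2.Rodrigues(Ti[:3,:3])
    return cv2.projectPoints(np.array(P,float).reshape(-1,1,3),r,Ti[:3,3],c["K"],c["D"])[0].reshape(-1,2)
E
python3 - <<'E'
from h import *
for n in("top","side"):
    c=get(n);save(c,f"pics/{n}0.png");print(n,c["K"],c["D"],c["T"].round(3))
print(telemetry.sense())
E
```

```text
pics
top [[373.93722205   0.         323.73341319]
 [  0.         373.93722205 194.03525312]
 [  0.           0.           1.        ]] [-0.03858965  0.          0.          0.          0.        ] [[ 0.008 -0.992  0.13   0.511]
 [-1.    -0.008  0.002 -0.015]
 [-0.001 -0.13  -0.992  0.753]
 [ 0.     0.     0.     1.   ]]
side [[423.08066856   0.         314.82551127]
 [  0.         423.08066856 195.31245641]
 [  0.           0.           1.        ]] [0.00900579 0.         0.         0.         0.        ] [[-0.916 -0.284  0.282  0.322]
 [-0.4    0.661 -0.635  0.583]
 [-0.006 -0.695 -0.719  0.777]
 [ 0.     0.     0.     1.   ]]
{'time': 0.1, 'joint_positions': array([-1.29799810e+00,  5.33021774e-02,  1.61416883e+00, -1.26840040e-05,
        1.47600272e+00, -1.19034372e-01]), 'dq': array([-4.72955666e-04, -1.53785551e-03, -3.37832509e-03, -1.72706022e-03,
       -8.65565280e-06, -6.76535026e-04]), 'joint_efforts': array([ 5.32944023e-05, -3.94902813e+01, -3.71363819e+01,  2.51503036e-05,
        3.87409120e-03, -6.93711861e-07]), 'tool_pos': array([ 0.23849933, -0.5770884 ,  0.23017168]), 'tcp_rot': array([-3.07965401e+00, -6.11196304e-01,  2.46572928e-04]), 'force': array([ 0.45106977,  0.36030497, -0.18216606]), 'ft_torque': array([-0.02963681, -0.00943635,  0.03599917]), 'opening': 1.003554940909752}
```

View pics/top0.png

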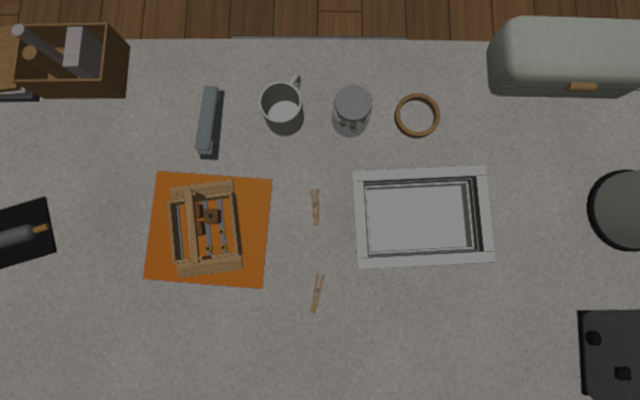

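View pics/side0.png

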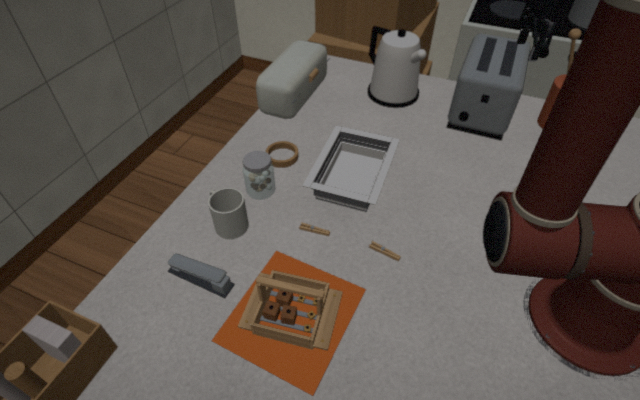

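The top view shows the sieve near px (205,228) on the orange mat. The tub is near (424,217), with the pegs between them at (315,207) and (317,293). Next I'll measure positions.

Run:
```python
from h import *
c=get("top");P=cloud(c);im=c["image"];hsv=cv2.cvtColor(im,cv2.COLOR_RGB2HSV)
m=((hsv[...,0]>5)&(hsv[...,0]<18)&(hsv[...,1]>200)).astype(np.uint8);m[:, :120]=0;m[:,300:]=0;m[:150]=0;m[310:]=0
pts=np.argwhere(m)[:,::-1].astype(np.float32);h=cv2.convexHull(pts)[:,0]
w=onplane(c,h,0.003);print("mat",cv2.minAreaRect(w[:,:2].astype(np.float32)))
def rect(n,sel):
    q=P[sel].astype(np.float32);print(n,len(q),"z",np.percentile(q[:,2],[5,50,95]).round(4),cv2.minAreaRect(np.ascontiguousarray(q[:,:2])))
Z=P[...,2];u,v=np.meshgrid(np.arange(640),np.arange(400))
R=(u>345)&(u<505)&(v>155)&(v<280)
hist=np.histogram(Z[R],bins=np.arange(0,.1,.002));print([(round(b,3),n) for n,b in zip(*hist) if n>40])
R2=(u>150)&(u<260)&(v>170)&(v<285)
hist=np.histogram(Z[R2],bins=np.arange(0,.12,.003));print([(round(b,3),n) for n,b in zip(*hist)if n>20])
rect("handle",R2&(Z>.085)); rect("walltop",R2&(Z>.037)&(Z<.049)); rect("wings",R2&(Z>.016)&(Z<.028))
rect("tub>45",R&(Z>.045))
cv2.imwrite("pics/sv.png",cv2.resize(cv2.cvtColor(im[165:290,140:280],cv2.COLOR_RGB2BGR),None,fx=4.5,fy=4.5,interpolation=2))
s=get("side");cv2.imwrite("pics/sv2.png",cv2.resize(cv2.cvtColor(s["image"][240:390,210:370],cv2.COLOR_RGB2BGR),None,fx=4,fy=4,interpolation=2))
```

```text
mat ((0.5374024510383606, 0.2186024785041809), (0.23426081240177155, 0.21413065493106842), 86.05848693847656)
[(np.float64(0.0), np.int64(2524)), (np.float64(0.002), np.int64(3257)), (np.float64(0.004), np.int64(1525)), (np.float64(0.006), np.int64(129)), (np.float64(0.008), np.int64(42)), (np.float64(0.01), np.int64(50)), (np.float64(0.012), np.int64(44)), (np.float64(0.014), np.int64(43)), (np.float64(0.016), np.int64(41)), (np.float64(0.018), np.int64(47)), (np.float64(0.022), np.int64(46)), (np.float64(0.024), np.int64(52)), (np.float64(0.026), np.int64(66)), (np.float64(0.028), np.int64(59)), (np.float64(0.03), np.int64(233)), (np.float64(0.032), np.int64(450)), (np.float64(0.034), np.int64(165)), (np.float64(0.036), np.int64(59)), (np.float64(0.038), np.int64(47)), (np.float64(0.04), np.int64(94)), (np.float64(0.042), np.int64(372)), (np.float64(0.044), np.int64(310)), (np.float64(0.046), np.int64(85)), (np.float64(0.048), np.int64(53)), (np.float64(0.05), np.int64(66)), (np.float64(0.052), np.int64(45)), (np.float64(0.054), np.int64(49)), (np.float64(0.056), np.int64(74)), (np
[... 762 characters left out ...]
0.096), np.int64(56)), (np.float64(0.099), np.int64(86)), (np.float64(0.102), np.int64(384)), (np.float64(0.105), np.int64(187))]
handle 814 z [0.0958 0.1041 0.7527] ((0.554999828338623, 0.11219645291566849), (0.12825080752372742, 0.23756374418735504), 9.24918270111084)
walltop 1027 z [0.0376 0.0416 0.0443] ((0.5384636521339417, 0.21804362535476685), (0.12161548435688019, 0.12613548338413239), 8.464186668395996)
wings 2086 z [0.018  0.0224 0.0253] ((0.5380154848098755, 0.21759922802448273), (0.1770426630973816, 0.12667687237262726), 8.73478889465332)
tub>45 5281 z [0.0506 0.064  0.0662] ((0.5602034330368042, -0.16918538510799408), (0.1818256676197052, 0.31288301944732666), 3.321624755859375)
```

Run:
```python
from h import *
c=get("top");P=cloud(c);Z=P[...,2];u,v=np.meshgrid(np.arange(640),np.arange(400))
R=(u>345)&(u<505)&(v>155)&(v<280)
def clean(s):
    n,l,st,_=cv2.connectedComponentsWithStats(s.astype(np.uint8));return l==1+np.argmax(st[1:,4])
s=clean(R&(Z>.059)&(Z<.069));q=P[s].astype(np.float32);r=cv2.minAreaRect(np.ascontiguousarray(q[:,:2]));print("rim",r,np.median(q[:,2]))
# local rim height by quadrant
for a in(0,1):
  for b in(0,1):
    k=((q[:,0]>.56)==a)&((q[:,1]>-.17)==b);print(a,b,np.median(q[k,2]))
flo=R&(Z>.0)&(Z<.009)
print("counter z",np.median(Z[300:320,350:480]),"matz",np.median(Z[250:280,148:160]))
R2=(u>150)&(u<260)&(v>170)&(v<285)
s=clean(R2&(Z>.085)&(Z<.12));q=P[s].astype(np.float32);print("handle",cv2.minAreaRect(np.ascontiguousarray(q[:,:2])),np.percentile(q[:,2],[50,90]))
for n,p in{"jar":(352,103),"mug":(281,100),"peg1":(315,207),"peg2":(317,293),"tape":(417,115),"stapler":(207,120)}.items(): print(n,P[p[1],p[0]].round(3))
s=get("side");PS=cloud(s);Z=PS[...,2];q=PS[(Z>.055)&(Z<.075)&(abs(PS[...,0]-.56)<.12)&(abs(PS[...,1]+.17)<.15)].astype(np.float32)
print("side rim",cv2.minAreaRect(np.ascontiguousarray(q[:,:2])),np.median(q[:,2]))
q=PS[(Z>.09)&(Z<.115)&(abs(PS[...,0]-.537)<.1)&(abs(PS[...,1]-.218)<.1)].astype(np.float32)
print("side handle",cv2.minAreaRect(np.ascontiguousarray(q[:,:2])),np.percentile(q[:,2],[50,90]))
from scipy.spatial.transform import Rotation as Ro
print(Ro.from_rotvec(telemetry.sense()["tcp_rot"]).as_matrix().round(3))
```

```text
rim ((0.5616621971130371, -0.19806969165802002), (0.18167570233345032, 0.2554508149623871), 3.4069955348968506) 0.06410201
0 0 0.06401555
0 1 0.0643071
1 0 0.06394035
1 1 0.064142935
counter z -0.0008264851341059365 matz 0.002921708030923509
handle ((0.5379905104637146, 0.21732521057128906), (0.1285671442747116, 0.02503344975411892), 8.49300479888916) [0.10399848 0.105866  ]
jar [ 0.762 -0.064  0.104]
mug [0.805 0.077 0.008]
peg1 [0.582 0.004 0.001]
peg2 [ 0.414 -0.002  0.009]
tape [ 0.778 -0.208 -0.002]
stapler [0.748 0.217 0.046]
side rim ((0.5614830851554871, -0.19583719968795776), (0.18248212337493896, 0.2544940710067749), 3.345411539077759) 0.064325035
side handle ((0.5368947982788086, 0.21901634335517883), (0.1292959749698639, 0.02246478572487831), 8.613645553588867) [0.10349531 0.10571872]
[[ 0.924  0.382 -0.   ]
 [ 0.382 -0.924  0.001]
 [ 0.    -0.001 -1.   ]]
```

View pics/sv.png

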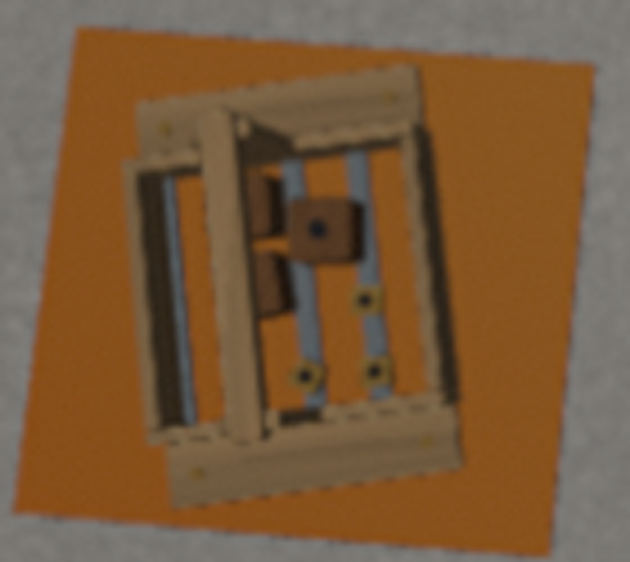

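View pics/sv2.png

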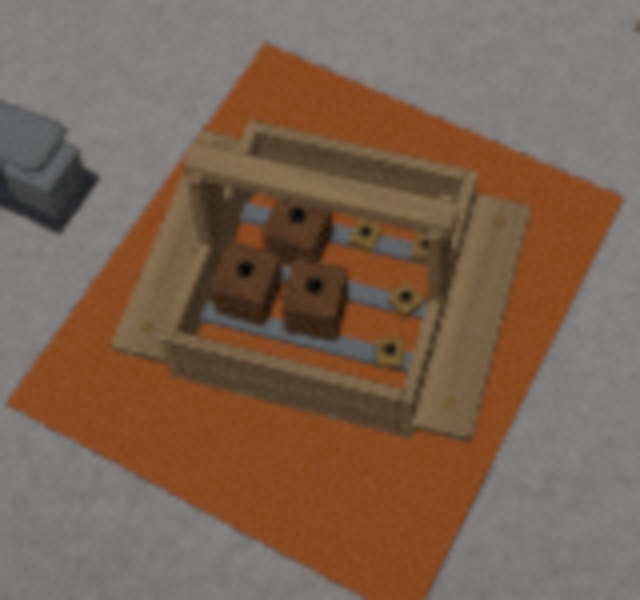

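move_arm([
  {"tx":10,"ty":25,"az":-1},
  {"tx":19,"ty":50,"az":-1},
  {"tx":19,"ty":50,"az":-1},
  {"tx":19,"ty":50,"az":-1},
  {"tx":19,"ty":50,"az":-1},
  {"tx":19,"ty":50,"az":-1},
  {"tx":19,"ty":50,"az":-1},
  {"tx":19,"ty":50,"az":-1},
  {"tx":19,"ty":50,"az":-1},
  {"tx":19,"ty":50,"az":-1},
  {"tx":19,"ty":50,"az":-1},
  {"tx":19,"ty":50,"az":-1},
  {"tx":19,"ty":50,"az":-1},
  {"tx":19,"ty":50,"az":-1},
  {"tx":19,"ty":50,"tz":-10},
  {"tx":19,"ty":50,"tz":-20},
  {"tx":4,"ty":20,"tz":-20},
  {},
])

```text
invalid input at $.steps[0]: expected keys claw, tx, ty, tz, ax, ay, az
```

```bash
cat > st.py <<'E'
from h import *
from scipy.spatial.transform import Rotation as Ro
def st():
    s=telemetry.sense();R=Ro.from_rotvec(s["tcp_rot"]).as_matrix()
    print("t",round(s["time"],2),"tcp",(s["tool_pos"]*1e3).round(1),"xyaw",np.degrees(np.arctan2(R[1,0],R[0,0])).round(2),"tilt zaxis",R[:,2].round(4),"F",s["force"].round(2),"M",s["ft_torque"].round(3),"op",round(s["opening"],3),"q",s["joint_positions"].round(2))
if __name__=="__main__": st()
E
python3 st.py
```

```text
t 0.3 tcp [ 238.6 -577.4  230.8] xyaw 22.45 tilt zaxis [-2.e-04  7.e-04 -1.e+00] F [ 0.83  0.5  -0.04] M [-0.029 -0.023 -0.052] op 0.995 q [-1.3   0.05  1.61 -0.    1.48 -0.12]
```

move_arm([
  {"claw":0,"tx":10,"ty":25,"tz":0,"ax":0,"ay":0,"az":-1},
  {"claw":0,"tx":19,"ty":50,"tz":0,"ax":0,"ay":0,"az":-1},
  {"claw":0,"tx":19,"ty":50,"tz":0,"ax":0,"ay":0,"az":-1},
  {"claw":0,"tx":19,"ty":50,"tz":0,"ax":0,"ay":0,"az":-1},
  {"claw":0,"tx":19,"ty":50,"tz":0,"ax":0,"ay":0,"az":-1},
  {"claw":0,"tx":19,"ty":50,"tz":0,"ax":0,"ay":0,"az":-1},
  {"claw":0,"tx":19,"ty":50,"tz":0,"ax":0,"ay":0,"az":-1},
  {"claw":0,"tx":19,"ty":50,"tz":0,"ax":0,"ay":0,"az":-1},
  {"claw":0,"tx":19,"ty":50,"tz":0,"ax":0,"ay":0,"az":-1},
  {"claw":0,"tx":19,"ty":50,"tz":0,"ax":0,"ay":0,"az":-1},
  {"claw":0,"tx":19,"ty":50,"tz":0,"ax":0,"ay":0,"az":-1},
  {"claw":0,"tx":19,"ty":50,"tz":0,"ax":0,"ay":0,"az":-1},
  {"claw":0,"tx":19,"ty":50,"tz":0,"ax":0,"ay":0,"az":-1},
  {"claw":0,"tx":19,"ty":50,"tz":0,"ax":0,"ay":0,"az":-1},
  {"claw":0,"tx":19,"ty":50,"tz":-10,"ax":0,"ay":0,"az":0},
  {"claw":0,"tx":19,"ty":50,"tz":-20,"ax":0,"ay":0,"az":0},
  {"claw":0,"tx":4,"ty":20,"tz":-20,"ax":0,"ay":0,"az":0},
  {"claw":0,"tx":0,"ty":0,"tz":0,"ax":0,"ay":0,"az":0},
])

```text
time: 2.55
tool_pos: [0.5363, 0.2182, 0.1789]
tcp_rot: [3.132, 0.235, -0.007]
force: [-0.9, -0.4, -1.5]
opening: 0.995
```

```bash
python3 st.py
```

```text
t 2.55 tcp [536.3 218.2 178.9] xyaw 8.59 tilt zaxis [-0.0045 -0.0013 -1.    ] F [-0.95 -0.43 -1.5 ] M [-0.001 -0.015 -0.031] op 0.995 q [ 0.26 -0.02  1.77 -0.    1.39  1.68]
```

move_arm([
  {"claw":0,"tx":0,"ty":0,"tz":-25,"ax":0,"ay":0,"az":0},
  {"claw":0,"tx":1,"ty":0,"tz":-30,"ax":0,"ay":0,"az":0},
  {"claw":0,"tx":0,"ty":0,"tz":-30,"ax":0,"ay":0,"az":0},
  {"claw":0,"tx":0,"ty":0,"tz":-14,"ax":0,"ay":0,"az":0},
  {"claw":0,"tx":0,"ty":0,"tz":0,"ax":0,"ay":0,"az":0},
])

```text
time: 3.18
tool_pos: [0.5384, 0.2166, 0.0821]
tcp_rot: [3.133, 0.23, -0.002]
force: [-0.3, 0.1, -0.4]
opening: 0.995
```

Run:
```python
from st import *
st();s=get("side");cv2.imwrite("pics/g1.png",cv2.resize(cv2.cvtColor(s["image"][180:390,180:420],cv2.COLOR_RGB2BGR),None,fx=2.8,fy=2.8,interpolation=2))
```

```text
t 3.17 tcp [538.4 216.6  82.1] xyaw 8.4 tilt zaxis [-1.1e-03 -4.0e-04 -1.0e+00] F [-0.29  0.09 -0.38] M [ 0.038  0.025 -0.014] op 0.995 q [ 0.25  0.09  1.84 -0.    1.22  1.68]
```

View pics/g1.png

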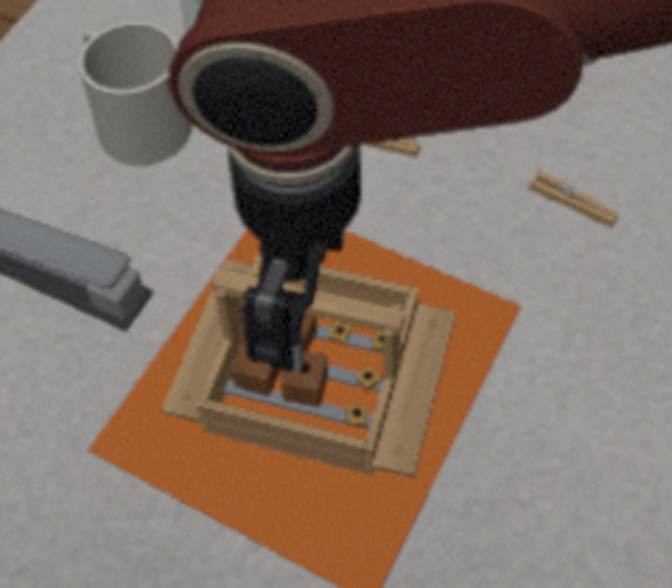

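move_arm([
  {"claw":0.3,"tx":0,"ty":1,"tz":-2,"ax":0,"ay":0,"az":0},
  {"claw":0.6,"tx":0,"ty":0,"tz":0,"ax":0,"ay":0,"az":0},
  {"claw":0.68,"tx":0,"ty":0,"tz":0,"ax":0,"ay":0,"az":0},
  {"claw":0.71,"tx":0,"ty":0,"tz":0,"ax":0,"ay":0,"az":0},
  {"claw":0.74,"tx":0,"ty":0,"tz":0,"ax":0,"ay":0,"az":0},
  {"claw":0.76,"tx":0,"ty":0,"tz":0,"ax":0,"ay":0,"az":0},
  {"claw":0.78,"tx":0,"ty":0,"tz":0,"ax":0,"ay":0,"az":0},
  {"claw":0.8,"tx":0,"ty":0,"tz":0,"ax":0,"ay":0,"az":0},
  {"claw":0.82,"tx":0,"ty":0,"tz":0,"ax":0,"ay":0,"az":0},
  {"claw":0.84,"tx":0,"ty":0,"tz":0,"ax":0,"ay":0,"az":0},
  {"claw":0.87,"tx":0,"ty":0,"tz":0,"ax":0,"ay":0,"az":0},
  {"claw":0.92,"tx":0,"ty":0,"tz":0,"ax":0,"ay":0,"az":0},
  {"claw":1,"tx":0,"ty":0,"tz":0,"ax":0,"ay":0,"az":0},
  {"claw":1,"tx":0,"ty":0,"tz":0,"ax":0,"ay":0,"az":0},
])

```text
time: 4.97
tool_pos: [0.5388, 0.2181, 0.0805]
tcp_rot: [3.132, 0.231, 0.0]
force: [-0.3, -4.3, 3.7]
opening: 0.153
```

Run:
```python
from st import *
st();s=get("side");cv2.imwrite("pics/g2.png",cv2.resize(cv2.cvtColor(s["image"][230:370,200:360],cv2.COLOR_RGB2BGR),None,fx=4,fy=4,interpolation=2))
```

```text
t 4.97 tcp [538.8 218.1  80.5] xyaw 8.45 tilt zaxis [ 3.e-04 -6.e-04 -1.e+00] F [-0.26 -4.28  3.65] M [-0.798  0.028  0.018] op 0.153 q [ 0.26  0.09  1.84 -0.    1.21  1.68]
```

View pics/g2.png

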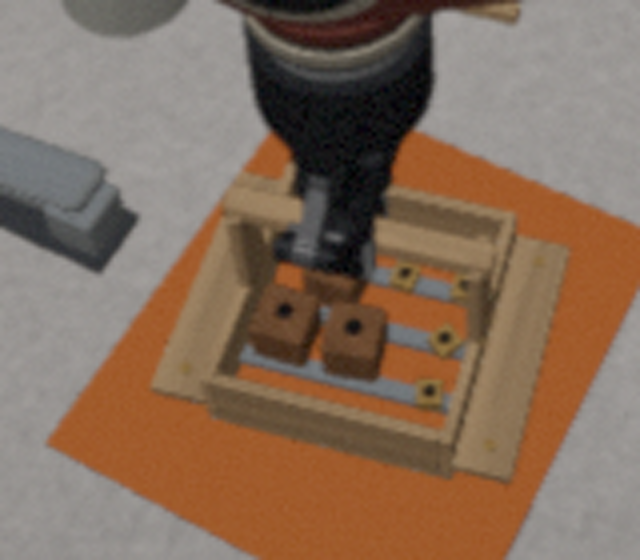

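move_arm([
  {"claw":1,"tx":0,"ty":0,"tz":0.5,"ax":0,"ay":0,"az":0},
  {"claw":1,"tx":0,"ty":0,"tz":0.5,"ax":0,"ay":0,"az":0},
  {"claw":1,"tx":0,"ty":0,"tz":1,"ax":0,"ay":0,"az":0},
  {"claw":1,"tx":0,"ty":0,"tz":1,"ax":0,"ay":0,"az":0},
  {"claw":1,"tx":0,"ty":0,"tz":2,"ax":0,"ay":0,"az":0},
  {"claw":1,"tx":0,"ty":0,"tz":2,"ax":0,"ay":0,"az":0},
  {"claw":1,"tx":0,"ty":0,"tz":2,"ax":0,"ay":0,"az":0},
  {"claw":1,"tx":0,"ty":0,"tz":1,"ax":0,"ay":0,"az":0},
  {"claw":1,"tx":0,"ty":0,"tz":0,"ax":0,"ay":0,"az":0},
])

```text
time: 6.15
tool_pos: [0.5388, 0.2184, 0.0905]
tcp_rot: [-3.133, -0.231, -0.001]
force: [-0.0, -0.2, -4.9]
opening: 0.153
```

Run:
```python
from st import *
st();s=get("side");cv2.imwrite("pics/g3.png",cv2.resize(cv2.cvtColor(s["image"][230:370,200:360],cv2.COLOR_RGB2BGR),None,fx=4,fy=4,interpolation=2))
```

```text
t 6.15 tcp [538.8 218.4  90.5] xyaw 8.45 tilt zaxis [ 4.e-04  1.e-04 -1.e+00] F [-0.03 -0.22 -4.94] M [-0.006  0.     0.008] op 0.153 q [0.26 0.08 1.83 0.   1.23 1.68]
```

View pics/g3.png

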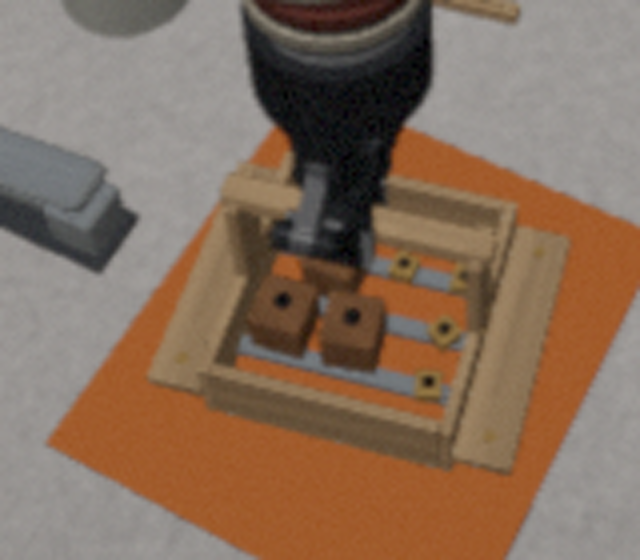

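move_arm([
  {"claw":1,"tx":0,"ty":0,"tz":2,"ax":0,"ay":0,"az":0},
  {"claw":1,"tx":0,"ty":0,"tz":4,"ax":0,"ay":0,"az":0},
  {"claw":1,"tx":0,"ty":0,"tz":6,"ax":0,"ay":0,"az":0},
  {"claw":1,"tx":0,"ty":0,"tz":8,"ax":0,"ay":0,"az":0},
  {"claw":1,"tx":0,"ty":0,"tz":10,"ax":0,"ay":0,"az":0},
  {"claw":1,"tx":0,"ty":0,"tz":10,"ax":0,"ay":0,"az":0},
  {"claw":1,"tx":0,"ty":0,"tz":10,"ax":0,"ay":0,"az":0},
  {"claw":1,"tx":0,"ty":0,"tz":8,"ax":0,"ay":0,"az":0},
  {"claw":1,"tx":0,"ty":-3,"tz":6,"ax":0,"ay":0,"az":0},
  {"claw":1,"tx":0,"ty":-6,"tz":5,"ax":0,"ay":0,"az":0},
  {"claw":1,"tx":1,"ty":-9,"tz":3,"ax":0,"ay":0,"az":0},
  {"claw":1,"tx":1,"ty":-12,"tz":2,"ax":0,"ay":0,"az":0},
  {"claw":1,"tx":1,"ty":-15,"tz":1,"ax":0,"ay":0,"az":-0.1},
  {"claw":1,"tx":1,"ty":-18,"tz":0,"ax":0,"ay":0,"az":-0.3},
  {"claw":1,"tx":1,"ty":-18,"tz":0,"ax":0,"ay":0,"az":-0.3},
  {"claw":1,"tx":1,"ty":-18,"tz":0,"ax":0,"ay":0,"az":-0.3},
  {"claw":1,"tx":1,"ty":-18,"tz":0,"ax":0,"ay":0,"az":-0.3},
  {"claw":1,"tx":1,"ty":-18,"tz":0,"ax":0,"ay":0,"az":-0.3},
  {"claw":1,"tx":1,"ty":-18,"tz":0,"ax":0,"ay":0,"az":-0.3},
  {"claw":1,"tx":1,"ty":-18,"tz":0,"ax":0,"ay":0,"az":-0.3},
])

```text
time: 8.7
tool_pos: [0.5487, 0.0462, 0.1653]
tcp_rot: [-3.137, -0.171, -0.0]
force: [-0.5, -0.8, -5.3]
opening: 0.153
```

move_arm([
  {"claw":1,"tx":1,"ty":-18,"tz":0,"ax":0,"ay":0,"az":-0.3},
  {"claw":1,"tx":1,"ty":-18,"tz":0,"ax":0,"ay":0,"az":-0.3},
  {"claw":1,"tx":1,"ty":-18,"tz":0,"ax":0,"ay":0,"az":-0.3},
  {"claw":1,"tx":1,"ty":-18,"tz":0,"ax":0,"ay":0,"az":-0.3},
  {"claw":1,"tx":1,"ty":-18,"tz":0,"ax":0,"ay":0,"az":-0.3},
  {"claw":1,"tx":1,"ty":-18,"tz":0,"ax":0,"ay":0,"az":-0.3},
  {"claw":1,"tx":1,"ty":-18,"tz":0,"ax":0,"ay":0,"az":-0.3},
  {"claw":1,"tx":1,"ty":-18,"tz":0,"ax":0,"ay":0,"az":-0.3},
  {"claw":1,"tx":1,"ty":-18,"tz":0,"ax":0,"ay":0,"az":-0.3},
  {"claw":1,"tx":1,"ty":-18,"tz":0,"ax":0,"ay":0,"az":-0.2},
  {"claw":1,"tx":1,"ty":-18,"tz":0,"ax":0,"ay":0,"az":0},
  {"claw":1,"tx":0,"ty":-15,"tz":0,"ax":0,"ay":0,"az":0},
  {"claw":1,"tx":0,"ty":-12,"tz":0,"ax":0,"ay":0,"az":0},
  {"claw":1,"tx":0,"ty":-9,"tz":0,"ax":0,"ay":0,"az":0},
  {"claw":1,"tx":0,"ty":-6,"tz":0,"ax":0,"ay":0,"az":0},
  {"claw":1,"tx":0,"ty":-3,"tz":0,"ax":0,"ay":0,"az":0},
  {"claw":1,"tx":0,"ty":0,"tz":0,"ax":0,"ay":0,"az":0},
])

```text
time: 10.82
tool_pos: [0.5597, -0.1955, 0.1653]
tcp_rot: [-3.14, -0.092, 0.0]
force: [-0.0, -0.2, -4.9]
opening: 0.146
```

```bash
cat > m.py <<'E'
from st import *
def meas(tag,zs):
    st()
    c=get("top");P=cloud(c);s=get("side");PS=cloud(s)
    for n,Q in(("top",P),("side",PS)):
        Z=Q[...,2]
        for nm,lo,hi in(("wings",zs+.016,zs+.025),("walls",zs+.036,zs+.046)):
            k=((Z>lo)&(Z<hi)&(abs(Q[...,0]-.55)<.12)&(abs(Q[...,1]+.197)<.11)).astype(np.uint8)
            k=cv2.morphologyEx(k,cv2.MORPH_OPEN,np.ones((2,2)))
            q=Q[k>0].astype(np.float32)
            if len(q)>50: print(n,nm,len(q),np.median(q[:,2]).round(4),cv2.minAreaRect(np.ascontiguousarray(q[:,:2])))
    a=cv2.resize(cv2.cvtColor(s["image"][110:230,270:420],cv2.COLOR_RGB2BGR),None,fx=4,fy=4,interpolation=2);cv2.imwrite(f"pics/{tag}s.png",a)
    a=cv2.resize(cv2.cvtColor(c["image"][145:285,340:510],cv2.COLOR_RGB2BGR),None,fx=4,fy=4,interpolation=2);cv2.imwrite(f"pics/{tag}t.png",a)
E
python3 -c "
from m import *
meas('c1',.0875)"
```

```text
t 10.82 tcp [ 559.7 -195.5  165.3] xyaw 3.35 tilt zaxis [-0.e+00  2.e-04 -1.e+00] F [-0.04 -0.15 -4.94] M [ 0.001 -0.046  0.006] op 0.146 q [-0.46  0.03  1.75  0.    1.36  1.05]
top wings 1278 0.107 ((0.5715184807777405, -0.1305224895477295), (0.19749143719673157, 0.20349788665771484), 77.12255859375)
top walls 499 0.1264 ((0.5582187175750732, -0.12277502566576004), (0.21210667490959167, 0.12636414170265198), 88.39099884033203)
side wings 947 0.1069 ((0.4941215217113495, 0.15125635266304016), (0.18830721080303192, 0.9102951288223267), 10.057747840881348)
side walls 304 0.1243 ((0.4943366050720215, 0.09620475769042969), (0.13624846935272217, 1.0237594842910767), 11.92319393157959)
```

View pics/c1s.png

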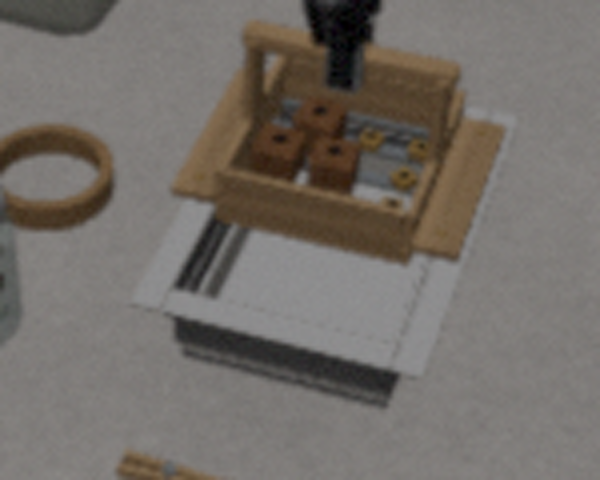

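View pics/c1t.png

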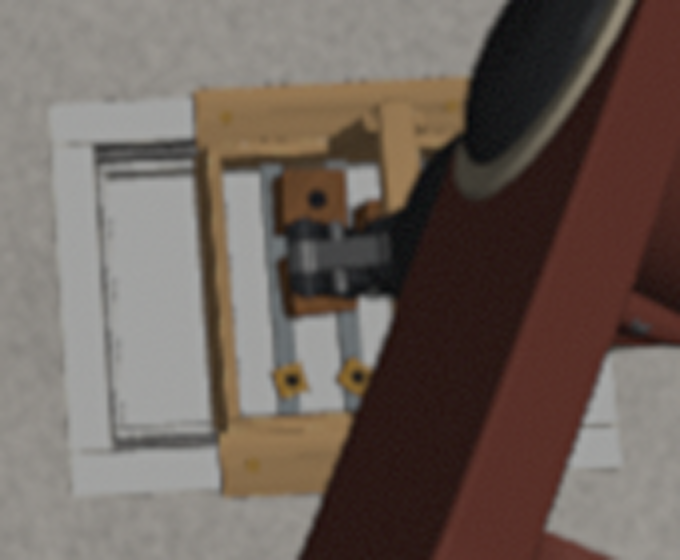

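Run:
```python
from st import *
z=.0875+.020
c=get("top");a=onplane(c,[(340+197/4,145+92/4),(340+224/4,145+494/4)],z);print(a)
yaw=np.arctan2(*(a[0]-a[1])[[1,0]]);m=a.mean(0)
print(np.degrees(yaw),np.linalg.norm(a[0]-a[1]),"centre",m[:2]-.063*np.array([-np.sin(yaw),np.cos(yaw)]))
c=get("side") # wing near corners: +y end: left wing(172,190), right wing (460,258)
a=onplane(c,[(270+172/4,110+190/4),(270+460/4,110+258/4)],z);print(a)
yaw=np.arctan2(*(a[0]-a[1])[[1,0]]);m=a.mean(0)
print(np.degrees(yaw),np.linalg.norm(a[0]-a[1]),"centre",m[:2]-.063*np.array([-np.sin(yaw),np.cos(yaw)]))
```

```text
[[ 0.6421783  -0.12880761  0.1075    ]
 [ 0.46837777 -0.13795137  0.1075    ]]
3.011591808309682 0.17404089188303912 centre [ 0.55858793 -0.19629248]
[[ 0.63929457 -0.12248397  0.1075    ]
 [ 0.46263115 -0.1331593   0.1075    ]]
3.458034858455583 0.176985666732148 centre [ 0.55476286 -0.19070693]
```

move_arm([
  {"claw":1,"tx":1,"ty":-0.5,"tz":-2,"ax":0,"ay":0,"az":0},
  {"claw":1,"tx":1,"ty":-1,"tz":-4,"ax":0,"ay":0,"az":0},
  {"claw":1,"tx":1,"ty":0,"tz":-5,"ax":0,"ay":0,"az":0},
  {"claw":1,"tx":0,"ty":0,"tz":-5,"ax":0,"ay":0,"az":0},
  {"claw":1,"tx":0,"ty":0,"tz":-5,"ax":0,"ay":0,"az":0},
  {"claw":1,"tx":0,"ty":0,"tz":-4,"ax":0,"ay":0,"az":0},
  {"claw":1,"tx":0,"ty":0,"tz":-3,"ax":0,"ay":0,"az":0},
  {"claw":1,"tx":0,"ty":0,"tz":-2,"ax":0,"ay":0,"az":0},
  {"claw":1,"tx":0,"ty":0,"tz":-1,"ax":0,"ay":0,"az":0},
  {"claw":1,"tx":0,"ty":0,"tz":0,"ax":0,"ay":0,"az":0},
])

```text
time: 12.28
tool_pos: [0.5627, -0.1971, 0.1344]
tcp_rot: [3.14, 0.092, 0.0]
force: [0.0, -0.4, -5.2]
opening: 0.153
```

move_arm([
  {"claw":1,"tx":0,"ty":0,"tz":-1,"ax":0,"ay":0,"az":0},
  {"claw":1,"tx":0,"ty":0,"tz":-1,"ax":0,"ay":0,"az":0},
  {"claw":1,"tx":0,"ty":0,"tz":0,"ax":0,"ay":0,"az":0},
])

```text
time: 12.65
tool_pos: [0.5626, -0.1971, 0.1322]
tcp_rot: [-3.14, -0.092, 0.0]
force: [-0.2, 0.2, -4.4]
opening: 0.153
```

move_arm([
  {"claw":1,"tx":0,"ty":0,"tz":-0.7,"ax":0,"ay":0,"az":0},
  {"claw":1,"tx":0,"ty":0,"tz":0,"ax":0,"ay":0,"az":0},
  {"claw":1,"tx":0,"ty":0,"tz":0,"ax":0,"ay":0,"az":0},
])

```text
time: 13.02
tool_pos: [0.5627, -0.1971, 0.1316]
tcp_rot: [-3.14, -0.092, -0.0]
force: [-1.0, 0.2, -5.6]
opening: 0.151
```

```bash
python3 st.py
```

```text
t 13.03 tcp [ 562.7 -197.1  131.6] xyaw 3.35 tilt zaxis [ 0.  0. -1.] F [-0.96  0.21 -5.57] M [ 0.018 -0.054 -0.002] op 0.151 q [-0.46  0.07  1.77  0.    1.31  1.05]
```

move_arm([
  {"claw":1,"tx":0,"ty":0,"tz":-0.7,"ax":0,"ay":0,"az":0},
  {"claw":1,"tx":0,"ty":0,"tz":0,"ax":0,"ay":0,"az":0},
])

```text
time: 13.28
tool_pos: [0.5626, -0.1971, 0.1308]
tcp_rot: [-3.14, -0.092, 0.0]
force: [-0.5, 0.1, -5.7]
opening: 0.152
```

move_arm([
  {"claw":1,"tx":0,"ty":0,"tz":-0.7,"ax":0,"ay":0,"az":0},
  {"claw":1,"tx":0,"ty":0,"tz":0,"ax":0,"ay":0,"az":0},
])

```text
time: 13.52
tool_pos: [0.5627, -0.1971, 0.1303]
tcp_rot: [-3.14, -0.092, -0.0]
force: [-0.3, -0.0, -4.4]
opening: 0.15
```

move_arm([
  {"claw":1,"tx":0,"ty":0,"tz":-0.7,"ax":0,"ay":0,"az":0},
  {"claw":1,"tx":0,"ty":0,"tz":0,"ax":0,"ay":0,"az":0},
])

```text
time: 13.78
tool_pos: [0.5628, -0.1972, 0.1298]
tcp_rot: [3.14, 0.092, 0.0]
force: [-1.2, 0.2, -2.1]
opening: 0.148
```

move_arm([
  {"claw":1,"tx":0,"ty":0,"tz":-0.6,"ax":0,"ay":0,"az":0},
  {"claw":1,"tx":0,"ty":0,"tz":0,"ax":0,"ay":0,"az":0},
])

```text
time: 14.02
tool_pos: [0.5628, -0.1972, 0.1293]
tcp_rot: [3.14, 0.092, 0.001]
force: [-1.9, 1.9, -1.6]
opening: 0.152
```

move_arm([
  {"claw":1,"tx":0,"ty":0,"tz":-0.7,"ax":0,"ay":0,"az":0},
  {"claw":1,"tx":0,"ty":0,"tz":0,"ax":0,"ay":0,"az":0},
  {"claw":1,"tx":0,"ty":0,"tz":0,"ax":0,"ay":0,"az":0},
])

```text
time: 14.4
tool_pos: [0.5628, -0.1972, 0.1286]
tcp_rot: [3.14, 0.092, 0.001]
force: [-1.9, 0.9, 0.6]
opening: 0.153
```

Run:
```python
from m import *
meas('r1',.0515)
c=get("side");z=.052+.02
```

```text
t 14.4 tcp [ 562.8 -197.2  128.6] xyaw 3.35 tilt zaxis [ 4.e-04 -1.e-04 -1.e+00] F [-1.92  0.88  0.62] M [0.205 0.353 0.052] op 0.153 q [-0.46  0.07  1.77  0.    1.3   1.05]
top wings 1018 0.0704 ((0.5800356864929199, -0.12921501696109772), (0.16402152180671692, 0.2100815623998642), 69.28231048583984)
top walls 412 0.0897 ((0.563453197479248, -0.16739599406719208), (0.09263499081134796, 0.14168688654899597), 76.26729583740234)
side wings 862 0.0703 ((0.492826908826828, 0.16797053813934326), (0.1886613368988037, 0.8775644302368164), 10.249399185180664)
side walls 219 0.0882 ((0.561253547668457, -0.21704831719398499), (0.11885637044906616, 0.1762872040271759), 3.535212993621826)
```

View pics/r1s.png

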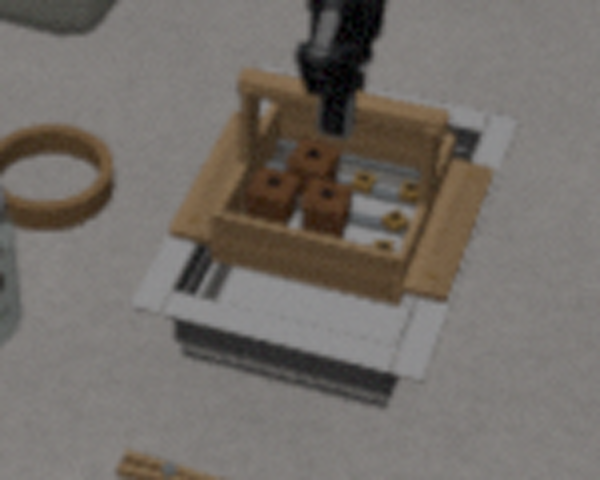

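View pics/r1t.png

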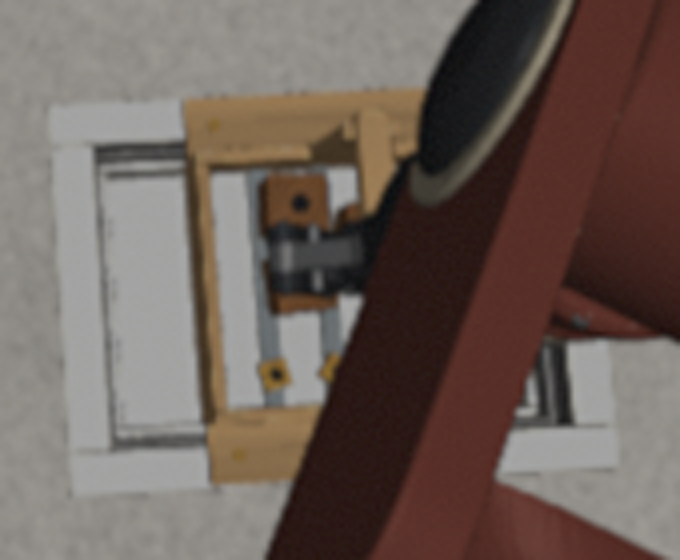

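move_arm([
  {"claw":1,"tx":-0.8,"ty":14,"tz":0,"ax":0,"ay":0,"az":0},
  {"claw":1,"tx":-0.8,"ty":14,"tz":0,"ax":0,"ay":0,"az":0},
  {"claw":1,"tx":1.6,"ty":-28,"tz":0,"ax":0,"ay":0,"az":0},
  {"claw":1,"tx":1.6,"ty":-28,"tz":0,"ax":0,"ay":0,"az":0},
  {"claw":1,"tx":-1.6,"ty":28,"tz":0,"ax":0,"ay":0,"az":0},
  {"claw":1,"tx":-1.6,"ty":28,"tz":0,"ax":0,"ay":0,"az":0},
  {"claw":1,"tx":1.6,"ty":-28,"tz":0,"ax":0,"ay":0,"az":0},
  {"claw":1,"tx":0,"ty":0,"tz":0,"ax":0,"ay":0,"az":0},
  {"claw":1,"tx":0,"ty":0,"tz":0,"ax":0,"ay":0,"az":0},
])

```text
time: 15.68
tool_pos: [0.5632, -0.1969, 0.1286]
tcp_rot: [3.139, 0.092, 0.003]
force: [2.1, -2.0, 0.3]
opening: 0.144
```

Run:
```python
from m import *
meas('r2',.0515)
```

```text
t 15.68 tcp [ 563.2 -196.9  128.6] xyaw 3.36 tilt zaxis [ 0.0017 -0.001  -1.    ] F [ 2.11 -2.04  0.35] M [-0.442 -0.255  0.069] op 0.144 q [-0.46  0.07  1.77 -0.    1.3   1.05]
top wings 1094 0.0705 ((0.579352617263794, -0.13230681419372559), (0.18087032437324524, 0.20199370384216309), 72.21782684326172)
top walls 401 0.0898 ((0.5606053471565247, -0.12208378314971924), (0.12363892048597336, 0.21392983198165894), 0.26474764943122864)
side wings 909 0.0705 ((0.4925055205821991, 0.1699155867099762), (0.18829511106014252, 0.8737137317657471), 10.277325630187988)
side walls 224 0.0887 ((0.48420262336730957, 0.15129795670509338), (0.13542714715003967, 0.9123280048370361), 12.159109115600586)
```

View pics/r2s.png

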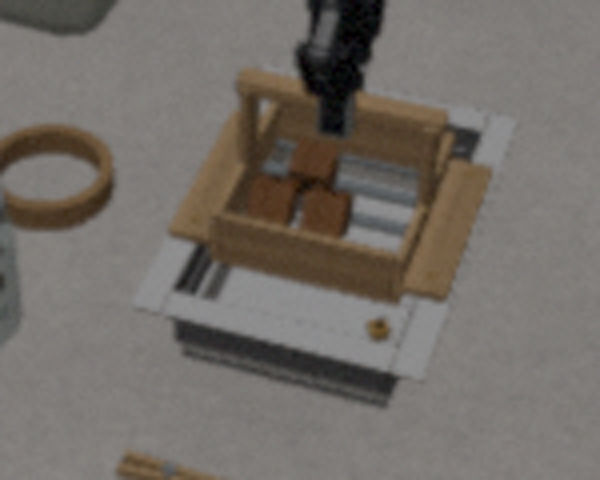

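View pics/r2t.png

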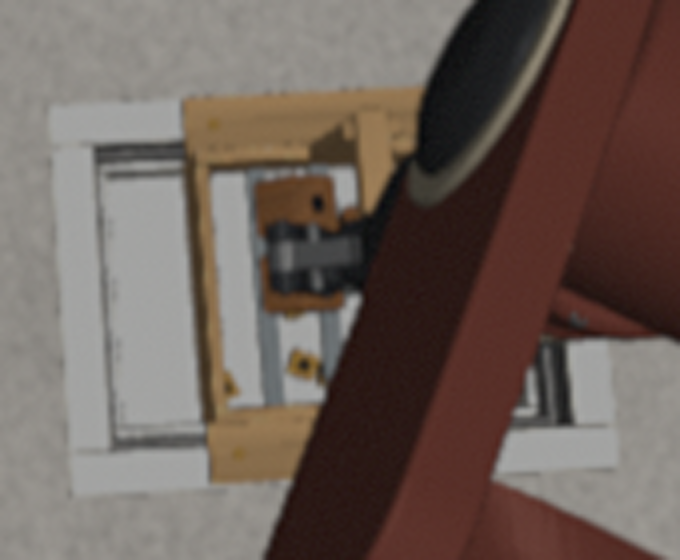

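```bash
cat > br.py <<'E'
from m import *
def br(tag):
  for n in("top","side"):
    c=get(n);P=cloud(c);hsv=cv2.cvtColor(c["image"],cv2.COLOR_RGB2HSV)
    m=((hsv[...,0]>14)&(hsv[...,0]<28)&(hsv[...,1]>140)&(hsv[...,2]>60)).astype(np.uint8)
    k,l,s,ce=cv2.connectedComponentsWithStats(m)
    for i in range(1,k):
        p=np.median(P[l==i],0)
        if s[i,4]>=3 and abs(p[0]-.56)<.12 and abs(p[1]+.197)<.14: print(n,ce[i].round(1),s[i,4],p.round(3),"zrange",P[l==i][:,2].min().round(3),P[l==i][:,2].max().round(3))
    y0,y1,x0,x1=(150,280,340,500) if n=="top" else (110,230,270,420)
    cv2.imwrite(f"pics/{tag}{n}.png",cv2.resize(cv2.cvtColor(c["image"][y0:y1,x0:x1],cv2.COLOR_RGB2BGR),None,fx=5,fy=4.6,interpolation=2))
E
python3 -c "
from br import *
br('b1')"
```

```text
top [392.8 175.6] 5 [ 0.635 -0.142  0.072] zrange 0.07 0.072
top [415.4 235.8] 20 [ 0.526 -0.194  0.011] zrange 0.006 0.014
top [397.3 241.7] 3 [ 0.514 -0.159  0.011] zrange 0.01 0.013
top [399.2 258. ] 4 [ 0.485 -0.15   0.073] zrange 0.071 0.074
side [364.6 192.2] 5 [ 0.511 -0.154  0.01 ] zrange 0.01 0.012
```

View pics/b1top.png

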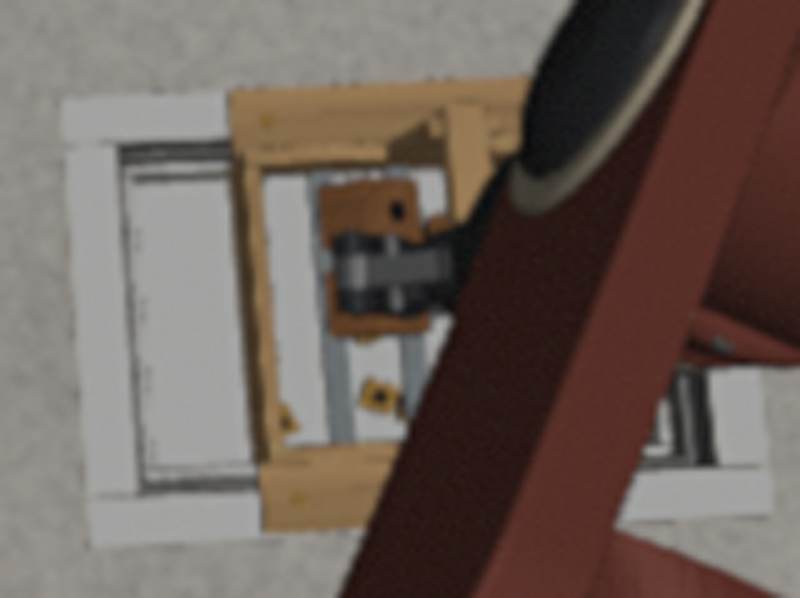

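move_arm([
  {"claw":1,"tx":-0.8,"ty":14,"tz":0,"ax":0,"ay":0,"az":0},
  {"claw":1,"tx":-0.8,"ty":14,"tz":0,"ax":0,"ay":0,"az":0},
  {"claw":1,"tx":1.6,"ty":-28,"tz":0,"ax":0,"ay":0,"az":0},
  {"claw":1,"tx":1.6,"ty":-28,"tz":0,"ax":0,"ay":0,"az":0},
  {"claw":1,"tx":-1.6,"ty":28,"tz":0,"ax":0,"ay":0,"az":0},
  {"claw":1,"tx":-1.6,"ty":28,"tz":0,"ax":0,"ay":0,"az":0},
  {"claw":1,"tx":1.6,"ty":-28,"tz":0,"ax":0,"ay":0,"az":0},
  {"claw":1,"tx":1.6,"ty":-28,"tz":0,"ax":0,"ay":0,"az":0},
  {"claw":1,"tx":-1.6,"ty":28,"tz":0,"ax":0,"ay":0,"az":0},
  {"claw":1,"tx":-1.6,"ty":28,"tz":0,"ax":0,"ay":0,"az":0},
  {"claw":1,"tx":1.6,"ty":-28,"tz":0,"ax":0,"ay":0,"az":0},
  {"claw":1,"tx":0,"ty":0,"tz":0,"ax":0,"ay":0,"az":0},
  {"claw":1,"tx":0,"ty":0,"tz":0,"ax":0,"ay":0,"az":0},
  {"claw":1,"tx":0,"ty":0,"tz":0,"ax":0,"ay":0,"az":0},
])

```text
time: 17.62
tool_pos: [0.5626, -0.1965, 0.1282]
tcp_rot: [-3.14, -0.092, -0.0]
force: [-0.5, -0.6, 2.9]
opening: 0.152
```

```bash
python3 -c "
from br import *
st();br('b2')"
```

```text
t 17.62 tcp [ 562.6 -196.5  128.2] xyaw 3.36 tilt zaxis [-0.e+00  6.e-04 -1.e+00] F [-0.47 -0.55  2.93] M [ 0.011 -0.034  0.085] op 0.152 q [-0.46  0.07  1.77  0.    1.3   1.05]
top [392.7 175.7] 3 [ 0.635 -0.142  0.071] zrange 0.071 0.073
top [415.4 235.8] 20 [ 0.525 -0.195  0.011] zrange 0.003 0.753
top [397.  241.2] 4 [ 0.514 -0.159  0.013] zrange 0.012 0.014
top [399.  258.5] 6 [ 0.484 -0.15   0.071] zrange 0.069 0.073
side [364.3 191.7] 6 [ 0.512 -0.155  0.011] zrange 0.009 0.012
```

View pics/b2top.png

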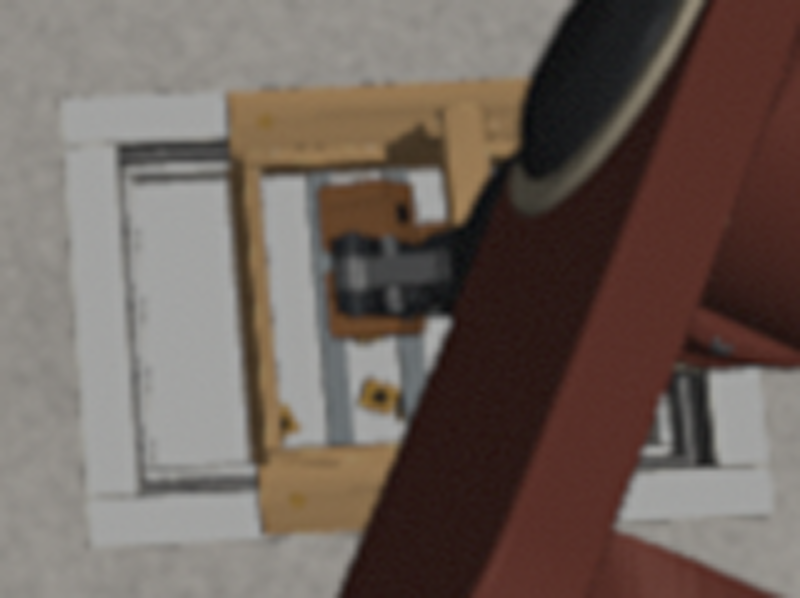

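View pics/b2side.png

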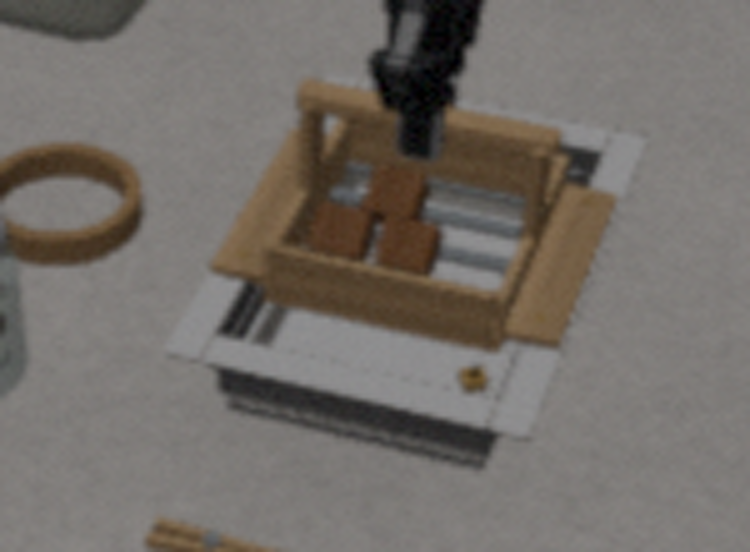

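move_arm([
  {"claw":1,"tx":0.6,"ty":-10,"tz":0.4,"ax":0,"ay":0,"az":0},
  {"claw":1,"tx":0.6,"ty":-10,"tz":0.3,"ax":0,"ay":0,"az":0},
  {"claw":1,"tx":0.6,"ty":-10,"tz":0,"ax":0,"ay":0,"az":0},
  {"claw":1,"tx":0.4,"ty":-6,"tz":0,"ax":0,"ay":0,"az":0},
  {"claw":1,"tx":0,"ty":0,"tz":0,"ax":0,"ay":0,"az":0},
])

```text
time: 18.35
tool_pos: [0.5646, -0.2344, 0.1287]
tcp_rot: [3.139, 0.09, -0.001]
force: [-0.9, 0.0, 2.0]
opening: 0.151
```

```bash
python3 -c "
from br import *
st();br('b3')"
```

```text
t 18.35 tcp [ 564.6 -234.4  128.7] xyaw 3.3 tilt zaxis [-4.0e-04 -1.5e-03 -1.0e+00] F [-0.94  0.01  1.96] M [-0.072  0.029  0.04 ] op 0.151 q [-0.51  0.1   1.74 -0.    1.3   1.  ]
top [466.5 172.5] 4 [ 0.643 -0.28   0.071] zrange 0.07 0.072
top [413. 175.] 5 [ 0.637 -0.179  0.071] zrange 0.07 0.074
top [420.7 237.7] 18 [ 0.522 -0.205  0.015] zrange 0.003 0.019
top [395.2 241.4] 16 [ 0.514 -0.155  0.011] zrange 0.008 0.012
top [419.5 257.5] 4 [ 0.486 -0.188  0.072] zrange 0.068 0.073
side [353.7 177.3] 3 [ 0.553 -0.189  0.016] zrange 0.014 0.016
side [368.2 176.8] 6 [ 0.52  -0.206  0.016] zrange 0.013 0.018
side [364.4 192.2] 5 [ 0.512 -0.152  0.013] zrange 0.009 0.013
```

View pics/b3top.png

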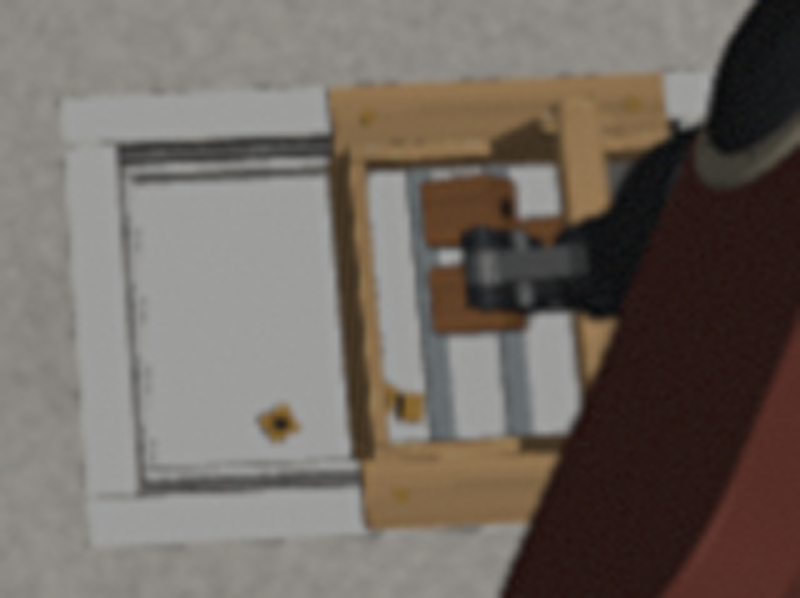

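View pics/b3side.png

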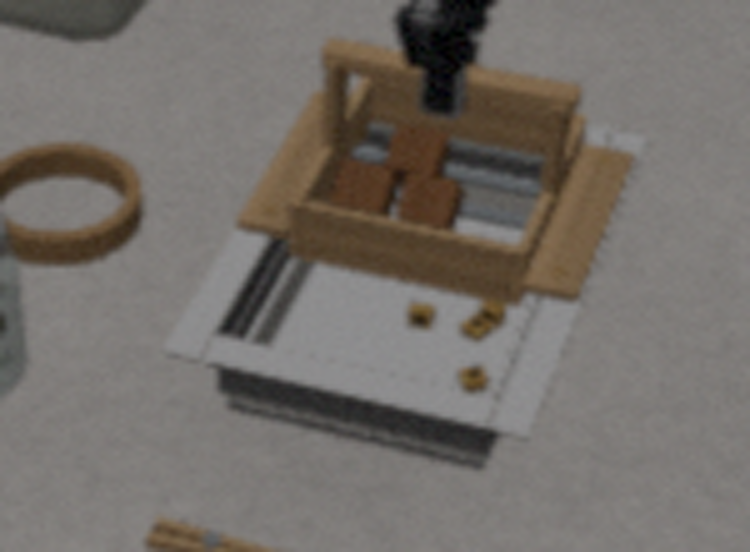

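move_arm([
  {"claw":1,"tx":0,"ty":0,"tz":1,"ax":0,"ay":0,"az":0},
  {"claw":1,"tx":0,"ty":0,"tz":2,"ax":0,"ay":0,"az":0},
  {"claw":1,"tx":0,"ty":0,"tz":4,"ax":0,"ay":0,"az":0},
  {"claw":1,"tx":0,"ty":0,"tz":6,"ax":0,"ay":0,"az":0},
  {"claw":1,"tx":0,"ty":0,"tz":8,"ax":0,"ay":0,"az":0},
  {"claw":1,"tx":0,"ty":0,"tz":8,"ax":0,"ay":0,"az":0},
  {"claw":1,"tx":0,"ty":0,"tz":6,"ax":0,"ay":0,"az":0},
  {"claw":1,"tx":0,"ty":0,"tz":3,"ax":0,"ay":0,"az":0},
  {"claw":1,"tx":-1,"ty":4,"tz":0,"ax":0,"ay":0,"az":0},
  {"claw":1,"tx":-1,"ty":8,"tz":0,"ax":0,"ay":0,"az":0},
  {"claw":1,"tx":-1,"ty":12,"tz":0,"ax":0,"ay":0,"az":0},
  {"claw":1,"tx":-1,"ty":16,"tz":0,"ax":0,"ay":0,"az":0},
  {"claw":1,"tx":-1,"ty":20,"tz":0,"ax":0,"ay":0,"az":0},
  {"claw":1,"tx":-1,"ty":24,"tz":0,"ax":0,"ay":0,"az":0},
  {"claw":1,"tx":-1,"ty":24,"tz":0,"ax":0,"ay":0,"az":0},
  {"claw":1,"tx":-1,"ty":24,"tz":0,"ax":0,"ay":0,"az":0},
  {"claw":1,"tx":-1,"ty":24,"tz":0,"ax":0,"ay":0,"az":0},
  {"claw":1,"tx":-1,"ty":24,"tz":0,"ax":0,"ay":0,"az":0},
  {"claw":1,"tx":-1,"ty":24,"tz":0,"ax":0,"ay":0,"az":0},
  {"claw":1,"tx":-1,"ty":24,"tz":0,"ax":0,"ay":0,"az":0},
])

```text
time: 20.95
tool_pos: [0.5524, -0.003, 0.167]
tcp_rot: [-3.14, -0.093, -0.0]
force: [-0.2, 0.1, -4.2]
opening: 0.152
```

move_arm([
  {"claw":1,"tx":-1,"ty":24,"tz":0,"ax":0,"ay":0,"az":0},
  {"claw":1,"tx":-1,"ty":24,"tz":0,"ax":0,"ay":0,"az":0},
  {"claw":1,"tx":-1,"ty":24,"tz":0,"ax":0,"ay":0,"az":0},
  {"claw":1,"tx":-1,"ty":24,"tz":0,"ax":0,"ay":0,"az":0},
  {"claw":1,"tx":-1,"ty":24,"tz":0,"ax":0,"ay":0,"az":0},
  {"claw":1,"tx":-1,"ty":24,"tz":0,"ax":0,"ay":0,"az":0},
  {"claw":1,"tx":-2,"ty":20,"tz":0,"ax":0,"ay":0,"az":0},
  {"claw":1,"tx":-1,"ty":20,"tz":0,"ax":0,"ay":0,"az":0},
  {"claw":1,"tx":-1,"ty":16,"tz":0,"ax":0,"ay":0,"az":0},
  {"claw":1,"tx":-1,"ty":12,"tz":0,"ax":0,"ay":0,"az":0},
  {"claw":1,"tx":-1,"ty":8,"tz":0,"ax":0,"ay":0,"az":0},
  {"claw":1,"tx":0,"ty":4,"tz":0,"ax":0,"ay":0,"az":0},
  {"claw":1,"tx":0,"ty":0,"tz":0,"ax":0,"ay":0,"az":0},
])

```text
time: 22.58
tool_pos: [0.5409, 0.2188, 0.1669]
tcp_rot: [3.14, 0.092, -0.0]
force: [-0.3, 0.1, -3.9]
opening: 0.149
```

Run:
```python
from st import *
st();s=get("side");save(s,"pics/k1.png")
```

```text
t 22.57 tcp [540.9 218.8 166.9] xyaw 3.34 tilt zaxis [-0.e+00 -3.e-04 -1.e+00] F [-0.3   0.06 -3.89] M [ 0.014 -0.004  0.007] op 0.149 q [ 0.26  0.    1.77 -0.    1.37  1.77]
```

View pics/k1.png

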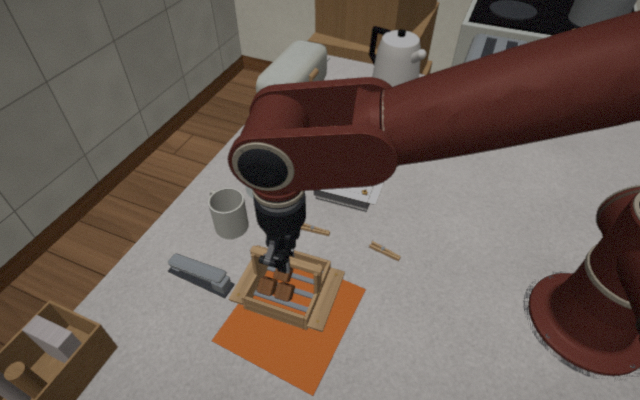

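move_arm([
  {"claw":1,"tx":-1,"ty":0,"tz":-4,"ax":0,"ay":0,"az":0},
  {"claw":1,"tx":-1,"ty":0,"tz":-8,"ax":0,"ay":0,"az":0},
  {"claw":1,"tx":0,"ty":0,"tz":-12,"ax":0,"ay":0,"az":0},
  {"claw":1,"tx":0,"ty":0,"tz":-14,"ax":0,"ay":0,"az":0},
  {"claw":1,"tx":0,"ty":0,"tz":-14,"ax":0,"ay":0,"az":0},
  {"claw":1,"tx":0,"ty":0,"tz":-12,"ax":0,"ay":0,"az":0},
  {"claw":1,"tx":0,"ty":0,"tz":-9,"ax":0,"ay":0,"az":0},
  {"claw":1,"tx":0,"ty":0,"tz":-6,"ax":0,"ay":0,"az":0},
  {"claw":1,"tx":0,"ty":0,"tz":-3,"ax":0,"ay":0,"az":0},
  {"claw":1,"tx":0,"ty":0,"tz":-1,"ax":0,"ay":0,"az":0},
  {"claw":1,"tx":0,"ty":0,"tz":-1,"ax":0,"ay":0,"az":0},
  {"claw":1,"tx":0,"ty":0,"tz":0,"ax":0,"ay":0,"az":0},
])

```text
time: 24.12
tool_pos: [0.539, 0.2189, 0.0832]
tcp_rot: [-3.14, -0.092, -0.001]
force: [-0.1, 0.1, -4.4]
opening: 0.153
```

move_arm([
  {"claw":1,"tx":0,"ty":0,"tz":-0.8,"ax":0,"ay":0,"az":0},
  {"claw":1,"tx":0,"ty":0,"tz":-0.8,"ax":0,"ay":0,"az":0},
  {"claw":1,"tx":0,"ty":0,"tz":0,"ax":0,"ay":0,"az":0},
])

```text
time: 24.5
tool_pos: [0.5388, 0.2189, 0.0813]
tcp_rot: [3.14, 0.092, -0.0]
force: [0.4, -0.9, -4.5]
opening: 0.156
```

move_arm([
  {"claw":1,"tx":0,"ty":0,"tz":-0.5,"ax":0,"ay":0,"az":0},
  {"claw":1,"tx":0,"ty":0,"tz":-0.5,"ax":0,"ay":0,"az":0},
  {"claw":1,"tx":0,"ty":0,"tz":0,"ax":0,"ay":0,"az":0},
])

```text
time: 24.88
tool_pos: [0.5389, 0.2189, 0.0806]
tcp_rot: [-3.14, -0.092, -0.0]
force: [-0.4, -0.0, -3.5]
opening: 0.149
```

move_arm([
  {"claw":1,"tx":0,"ty":0,"tz":-0.5,"ax":0,"ay":0,"az":0},
  {"claw":1,"tx":0,"ty":0,"tz":0,"ax":0,"ay":0,"az":0},
])

```text
time: 25.12
tool_pos: [0.5389, 0.2189, 0.0806]
tcp_rot: [3.14, 0.092, -0.0]
force: [-3.7, -0.7, 3.3]
opening: 0.148
```

Contact with the mat, so I'm releasing slowly and then backing straight up.

move_arm([
  {"claw":0.8,"tx":0,"ty":0,"tz":0,"ax":0,"ay":0,"az":0},
  {"claw":0.7,"tx":0,"ty":0,"tz":0,"ax":0,"ay":0,"az":0},
  {"claw":0.5,"tx":0,"ty":0,"tz":0,"ax":0,"ay":0,"az":0},
  {"claw":0.2,"tx":0,"ty":0,"tz":0,"ax":0,"ay":0,"az":0},
  {"claw":0,"tx":0,"ty":0,"tz":0,"ax":0,"ay":0,"az":0},
  {"claw":0,"tx":0,"ty":0,"tz":0,"ax":0,"ay":0,"az":0},
  {"claw":0,"tx":0,"ty":0,"tz":0,"ax":0,"ay":0,"az":0},
])

```text
time: 26.0
tool_pos: [0.5389, 0.2189, 0.0798]
tcp_rot: [-3.14, -0.092, -0.0]
force: [0.1, 0.1, -0.1]
opening: 0.998
```

move_arm([
  {"claw":0,"tx":0,"ty":0,"tz":10,"ax":0,"ay":0,"az":0},
  {"claw":0,"tx":0,"ty":0,"tz":20,"ax":0,"ay":0,"az":0},
  {"claw":0,"tx":0,"ty":0,"tz":30,"ax":0,"ay":0,"az":0},
  {"claw":0,"tx":0,"ty":0,"tz":40,"ax":0,"ay":0,"az":0},
  {"claw":0,"tx":0,"ty":0,"tz":40,"ax":0,"ay":0,"az":0},
  {"claw":0,"tx":-40,"ty":0,"tz":20,"ax":0,"ay":0,"az":0},
  {"claw":0,"tx":-40,"ty":0,"tz":0,"ax":0,"ay":0,"az":0},
  {"claw":0,"tx":-40,"ty":0,"tz":0,"ax":0,"ay":0,"az":0},
  {"claw":0,"tx":0,"ty":0,"tz":0,"ax":0,"ay":0,"az":0},
])

```text
time: 27.12
tool_pos: [0.4175, 0.2192, 0.2416]
tcp_rot: [-3.139, -0.094, -0.005]
force: [0.5, -0.2, 0.1]
opening: 1.0
```

Run:
```python
from br import *
st()
c=get("top");save(c,"pics/f_t.png");s=get("side");save(s,"pics/f_s.png")
br("f")
for n,cc in(("top",c),("side",s)):
    P=cloud(cc);Z=P[...,2]
    for nm,lo,hi in(("wings",.018,.027),("walls",.037,.048),("handle",.09,.115)):
        k=((Z>lo)&(Z<hi)&(abs(P[...,0]-.537)<.11)&(abs(P[...,1]-.218)<.09)).astype(np.uint8)
        q=P[k>0].astype(np.float32)
        if len(q)>20: print(n,nm,len(q),np.median(q[:,2]),cv2.minAreaRect(np.ascontiguousarray(q[:,:2])))
```

```text
t 27.12 tcp [417.5 219.2 241.6] xyaw 3.43 tilt zaxis [ 0.003   0.0011 -1.    ] F [ 0.49 -0.24  0.13] M [ 0.026 -0.014 -0.005] op 1.0 q [ 0.33 -0.34  1.95  0.    1.53  1.84]
top [413.  221.3] 13 [ 0.555 -0.19   0.017] zrange 0.014 0.019
top [417.7 236.8] 33 [ 0.524 -0.199  0.012] zrange 0.006 0.017
top [395.2 241.4] 16 [ 0.514 -0.155  0.012] zrange 0.01 0.014
top wings 1891 0.022771526 ((0.5381478071212769, 0.21876388788223267), (0.1767851710319519, 0.12698306143283844), 3.6063201427459717)
top walls 940 0.041907825 ((0.5382096767425537, 0.21968147158622742), (0.12065993249416351, 0.1280466467142105), 3.5159666538238525)
top handle 771 0.10403829 ((0.5376697778701782, 0.21913771331310272), (0.12777410447597504, 0.024288805201649666), 3.2011971473693848)
side wings 1757 0.022769256 ((0.537723958492279, 0.22029060125350952), (0.17816860973834991, 0.12736012041568756), 3.416779041290283)
side walls 967 0.041681204 ((0.5374900698661804, 0.21995924413204193), (0.12283749878406525, 0.12752366065979004), 3.1768462657928467)
side handle 665 0.1037411 ((0.5371604561805725, 0.2202264964580536), (0.1286991536617279, 0.024650080129504204), 3.6412672996520996)
```

View pics/f_t.png

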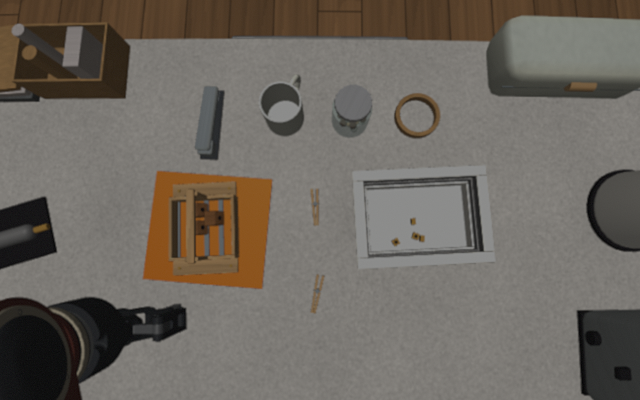

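View pics/f_s.png

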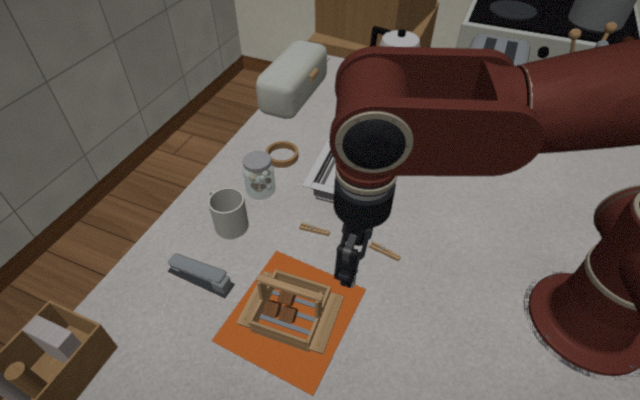

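The top view shows four brass beads in the tub, at px (413,221), (416,236), (421,238) and (395,241). The three cubes are in the sieve at about (210,217), and it is centred on the mat. The bystanders haven't moved and the gripper is clear, so I'm handing in.

```bash
python3 -c "
from bench import ticket
print(ticket.hand_in())"
```

```text
the job is handed in; nothing more can be done
None
```

The job is done and handed in at about 27 s; the hand-in reports no verdict, so what follows rests on my own checks. I carried the sieve to the tub by its handle and rested it on the rim. I shook it there in two sets of strokes of about 56 mm, then stood it back on the mat and let go.

- **Beads:** The last pictures show all four small beads on the tub floor, 12–17 mm above the counter by camera depth. All three large ones are in the sieve.
- **Sieve on the mat:** It stands level within about 2 mm of the mat's measured centre, with the gripper open and clear of it.
- **Rest of the counter:** The bystanders show no movement in the before and after pictures, and the rim was still unfolded.
- **Force on the rim:** At the pauses I checked, wrist readings put it at about 5.5 N after touchdown and about 8 N after the second set of strokes. I then eased the sieve up slightly and read about 7 N. The force was only read between moves, so I did not see the peaks during the shaking.
- **Hidden bead:** Halfway through, the arm and cubes hid one small bead. I slid the sieve along the rim and saw all four in the tub before lifting.
- **Disagreement between cameras:** Before touchdown the two views put the sieve's centre 4–6 mm apart. I used a value between them, and it was within the sieve's clearance.

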